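# Seat the wide sensor board of the torque rig

### The arm

A 6-joint arm with a two-finger parallel gripper is mounted at the origin on the work surface. World frame = base frame: x ahead of the robot, y to its left, z up, the work surface at z = 0. Lengths are in m, angles in rad, forces in N, time in s.
With the tool pointing down it reaches from about 0.325 to 0.85 m from the base axis. Payload 4.4 kg.
Tool frame: the origin (TCP) lies at the very end of the fingers, on their centre line; the grasp point (between the pads) lies 19 mm behind it; z points along the fingers, y is the line along which they close (so a half turn about z gives the same grasp; the last joint's range is limited). The gripper opens to 94 mm and grips with 3 to 60 N. Pads are 16 mm wide; open, the fingers measure 119 mm over their backs; the gripper's body (75 mm by 177 mm) begins 78 mm behind the grasp point.
Start: joints at [1.119, 0.207, 1.542, -0, 1.393, -0.15], TCP at [0.17, 0.549, 0.205] pointing down, gripper open.
Joint ranges: [-2.73, 2.73], [-0.86, 2.22], [0.23, 2.46], [-1.11, 4.25], [0.08, 2.63], [-2.82, 2.82]. Speed limits (rad/s): [2.79, 2.79, 3.14, 3.14, 3.14, 3.14].

### API

Orientations are given as a 3x3 rotation matrix whose columns are the frame's x, y, z axes.
In Python, from workcell import env, imaging, job, spotter gives the robot as it stands. Calls block until the motion is done:
- env.move_pose(position, orientation): joint-space move of the TCP to a pose.
- env.line_to(position, ori=None, velocity=0.15, until_force=None): straight line of the TCP; ori=None keeps the orientation; velocity is the mean speed in m/s. With until_force (N) it stops when the force on the tool has changed by that much, and returns True; else False.
- env.movej(angles): joint-space move.
- env.gripper_to(opening, force=None): finger opening in m; force is the grip in N (None keeps the last); returns when the fingers have stopped.
- env.sleep(seconds).
- env.ik(position, orientation): joint angles nearest the present ones, or None.
- env.get_state(): the state.
- imaging.read_camera(name): name is "side" or "top"; returns a dict with "pixels" (400x640x3 uint8, red, green, blue), "fx", "fy", "cx", "cy" (pixels), "R" (3x3) and "t" (3): a world point X has camera coordinates R X + t. Camera axes: x right, y down, z forward; pixel columns grow to the right and rows downward; lengths in m; the calibration is good to about 2 mm. A picture is of the moment at which its call begins. There is no depth.
A pose or a line that the arm cannot do raises env.MotionError and nothing moves.
- job.job_done(): hands the job in; it is judged then, once.
Trained networks look in a picture, given as the dict that the camera call returned (one of the last four; its "shot" number tells which), for a name from the list of things; names that differ only in an ending like _2 or _b are one class to them, and where a whole thing is asked for, a point or a joint stands for the part that bears it (a point fixed in the world has none). Each returns a list of dicts, best first, with "score" (0 to 1); they miss things now and then, are a little off and sometimes report something else, mostly with a low value. They report only what shows in the picture. A call takes as long as a camera call. They do not tell look-alikes from the thing itself.
- spotter.silhouettes(picture, query): "region" (400x640 bool, what is visible of it).
- spotter.spot_point(picture, query): "point" ([x, y, z] in m, in the coordinates of the camera as it stood for that picture, good to about 4 mm: a listed point, or the origin of a listed thing).
The state is a dict: "time_s": time; "qpos": joint angles; "joint_vel": joint speeds; "effort": joint torques, N m; "eef_pos": TCP position; "orientation": TCP orientation; "contact_force": force on the tool from outside, world axes, zero at the start; "wrist_torque": the same for the moment, N m; "finger_gap": finger opening in m; "gripper_force": force on a finger pad.
Only numpy, scipy, OpenCV 4.12 (cv2) and the standard library are available. Lean on these libraries where they do the work, as an engineer would, in place of code of your own. Each camera call takes 0.05 s, during which the arm holds its last target. There are 200 camera calls.

### The job

Two sensor boards stand drawn out in their docks on the bench. Slide the wider one along its guides up to the plug at the back, then swing both of its levers fully shut across its front panel so that they hold it home, and let go.

Things in the scene. Friction and masses are not known exactly. Their poses are not given: they have to be found in the camera images.
- wide_board: The wider board (other: 60 wide), loose, 0.2 kg, starts 50-105 mm out: green board 142 x 100 x 4 mm lying flat, upright aluminium front panel 8 thick, 98 wide, 44 high at the robot's end. Origin: middle of the panel's outer face, level with the board's underside (panel z 0 to 44, x 0 to 8; board x 8 to 150). x: along the guides, inward, away from the robot; y left; z up.
- wide_dock: Its fixed dock: steel plate 305 x 144 x 8 mm, two grey guides, walls 24 high (from x 14: 30.5), black plug housing at the back. Origin: on the bench under the panel's outer face when home (board origin then at 0, 0, 20 mm). x: inward, y left. A sprung plug pushes back the last 12 mm with 1.5-3.5 N until the levers are shut; hard stop at +2. Shutting levers press in the last 15 mm.
- wide_dock_left (a joint): Angle (rad) of the left steel lever: bar 10 thick, z 28 to 52 mm, reaching 63 mm from its upright pivot at x -10, y +62 mm in the dock's frame. 0: shut, pointing across the panel to the dock's -y; grows swinging out towards the robot; 1.57 points to -x; stop 2.0. Starts open, 1.6 to 1.95. Stays where left; about 2 N on its outer side near the end swings it shut.
- wide_dock_right (a joint): Angle (rad) of the right lever, mirror image of the left: pivot at x -10, y -62 mm in the dock's frame. 0: shut, pointing across the panel to the dock's +y; 1.57 points to -x (towards the robot); stop 2.0. Starts open, 1.6 to 1.95. On both levers a pad 5 mm thick, 12 to 24 mm from the pivot, bears on the panel when shut.
Mind the look-alikes: they are no part of the job. Leave any brown or white look-alike of the wide_board alone.

How it is judged:
By the outcome, as a careful person would: the job done as asked, in the order asked, and still so for the second after the job is handed in, with the robot touching nothing.
It also fails if it takes over 51 s, if anything falls off the work surface, if the arm or the gripper's body presses on something with over 40 N, if the wrist force passes 120 N, or if a joint passes its speed limit or range.

## Working session

There is one attempt and no reset: what is moved stays moved. The work goes in short steps, each a Python script; the robot and the scene stay as the last script left them, time stands still between calls to the robot, and variables do not carry over. Pictures are saved under pics/ and viewed, at most 10 in all, crops included, and the job is handed in when it is done.

```bash
ls; mkdir -p pics
cat > h.py <<'E'
import numpy as np, cv2
from workcell import env, imaging, job, spotter
def save(p,n): cv2.imwrite('pics/'+n,p["pixels"][:,:,::-1])
def toworld(p,c): return np.array(p["R"]).T@(np.array(c)-np.array(p["t"]))
def proj(p,X):
    c=np.array(p["R"])@np.array(X)+np.array(p["t"]); return np.array([p["fx"]*c[0]/c[2]+p["cx"],p["fy"]*c[1]/c[2]+p["cy"]])
E
python3 - <<'E'
from h import *
for n in ("top","side"):
    p=imaging.read_camera(n); save(p,n+"0.png")
    print(n,"cam",toworld(p,[0,0,0]).round(3))
    for q in ("wide_board","wide_dock","wide_dock_left","wide_dock_right"):
        for r in spotter.spot_point(p,q)[:4]:
            w=toworld(p,r["point"]); print(q,round(r["score"],2),w.round(4),proj(p,w).round(0), {k for k in r})
a=cv2.imread('pics/top0.png');b=cv2.imread('pics/side0.png')
E
```

```text
pics
top cam [ 0.31  -0.103  0.954]
wide_board 0.95 [ 0.5257 -0.1944  0.0198] [359. 178.] {'point', 'score'}
wide_board 0.79 [ 0.4228 -0.4365  0.0043] [453. 222.] {'point', 'score'}
wide_board 0.55 [ 0.6241  0.0757 -0.0011] [257. 141.] {'point', 'score'}Traceback (most recent call last):
  File "<stdin>", line 6, in <module>
ValueError: it knows: wide_board, wide_dock
```

Run:
```python
from h import *
for n in ("top","side"):
    p=imaging.read_camera(n); save(p,n+"1.png")
    print(n,"cam",toworld(p,[0,0,0]).round(3))
    for q in ("wide_board","wide_dock"):
        for r in spotter.spot_point(p,q)[:4]:
            w=toworld(p,r["point"]); print(q,round(r["score"],2),w.round(4),proj(p,w).round(0))
```

```text
top cam [ 0.31  -0.103  0.954]
wide_board 0.83 [ 0.5277 -0.1942  0.0211] [359. 177.]
wide_board 0.8 [ 0.2492 -0.3118  0.0023] [405. 290.]
wide_board 0.74 [ 0.4251 -0.4399  0.0039] [455. 221.]
wide_board 0.71 [0.6245 0.0764 0.0024] [256. 140.]
side cam [ 0.191 -0.635  0.787]
wide_board 0.98 [ 0.5293 -0.1931  0.0197] [371. 236.]
wide_board 0.92 [ 0.6225  0.0811 -0.0059] [350. 155.]
wide_board 0.86 [ 0.2499 -0.3103 -0.0015] [274. 338.]
wide_board 0.6 [ 0.4182 -0.4395 -0.0016] [383. 362.]
```

View pics/top0.png

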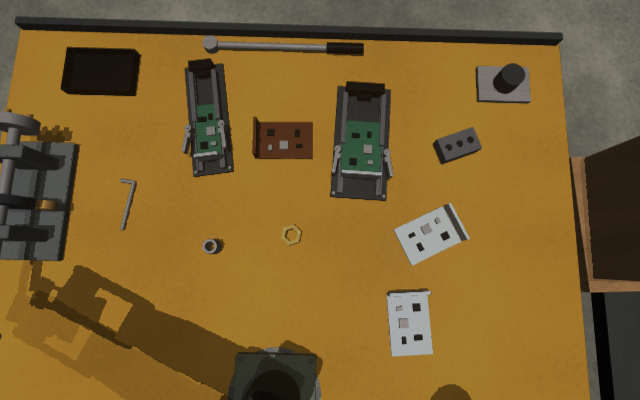

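View pics/side1.png

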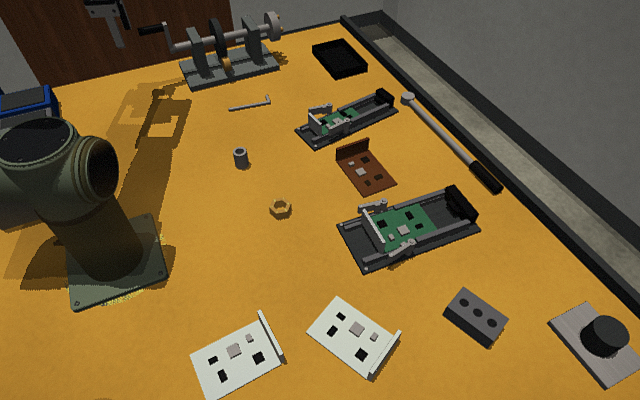

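Candidates in the top view: green boards at (360,145) and (208,120), a brown one at (283,140), and white ones at (430,235) and (410,322). The green board at (360,145) fits: it is in a dock and clearly wider than the one at (208,120). I'll confirm it in an enlarged crop of both views.

Run:
```python
import cv2,numpy as np
a=cv2.imread('pics/top1.png')[75:207,320:403];b=cv2.imread('pics/side1.png')[178:278,330:486]
A=cv2.resize(a,None,fx=4.5,fy=4.5,interpolation=cv2.INTER_CUBIC);B=cv2.resize(b,None,fx=2.7,fy=2.7,interpolation=cv2.INTER_CUBIC)
H=np.zeros((600,800,3),np.uint8);H[:A.shape[0],:A.shape[1]]=A;H[:B.shape[0],376:376+B.shape[1]]=B
c=cv2.imread('pics/top1.png')[50:190,170:260]
C=cv2.resize(c,None,fx=2.3,fy=2.3);H[275:275+C.shape[0],480:480+C.shape[1]]=C
cv2.imwrite('pics/crop.png',H)
```

```text
(no output)
```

View pics/crop.png

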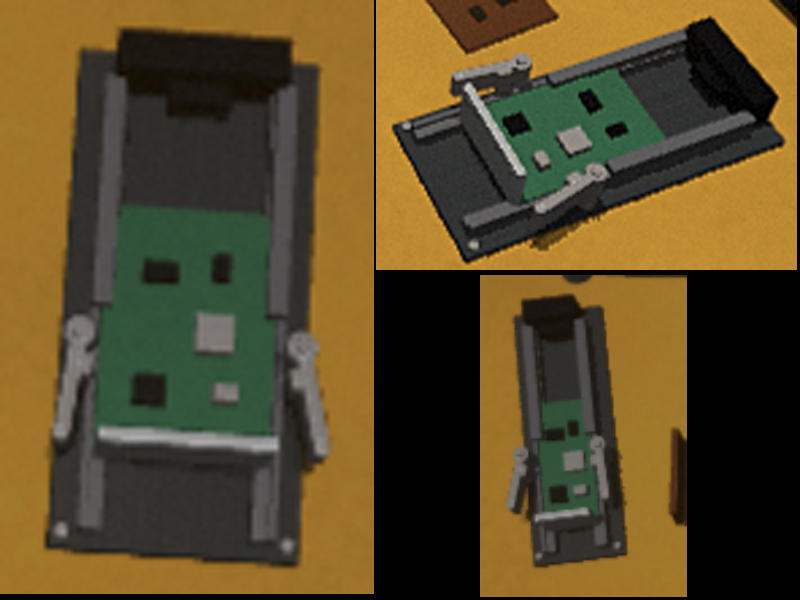

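The crop confirms it: the board at top (360,145) spans its dock with a panel about 40 px wide. The narrow one (inset) is about 24 px. Levers pivot at top px (338,148) and (387,152), both open. Next I fit the dock geometry from both views.

```bash
cat > fit.py <<'E'
from h import *
from scipy.optimize import least_squares
T=lambda x,y:(320+(x+.5)/4.5-.5,75+(y+.5)/4.5-.5)
S=lambda x,y:(330+(x-376+.5)/2.7-.5,178+(y+.5)/2.7-.5)
def run(top,side):
    def pts(v):
        x,y,a,f,s,zp,la,ra=v; c,n=np.cos(a),np.sin(a)
        W=lambda X,Y,Z:np.array([x+c*X-n*Y,y+n*X+c*Y,Z])
        L=W(-.010-.063*np.sin(la),.062-.063*np.cos(la),.052);R=W(-.010-.063*np.sin(ra),-.062+.063*np.cos(ra),.052)
        d=dict(fl=W(f,.072,.008),fr=W(f,-.072,.008),bl=W(f+.305,.072,.008),br=W(f+.305,-.072,.008),
         pl=W(-.01,.062,zp),pr=W(-.01,-.062,zp),tl=W(-s,.049,.064),tr=W(-s,-.049,.064),lt=L,rt=R)
        return d
    obs=[(top,'fl',T(47,548)),(top,'fr',T(299,566)),(top,'bl',T(82,48)),(top,'br',T(318,66)),
     (top,'pl',T(80,330)),(top,'pr',T(302,346)),(top,'tl',T(98,434)),(top,'tr',T(278,446)),(top,'lt',T(61,439)),(top,'rt',T(319,459)),
     (side,'fl',S(393,126)),(side,'fr',S(468,262)),(side,'br',S(784,140)),(side,'pr',S(597,171)),(side,'pl',S(522,62)),
     (side,'tl',S(464,84)),(side,'tr',S(520,176)),(side,'lt',S(454,78)),(side,'rt',S(541,208))]
    f=lambda v:np.concatenate([proj(p,pts(v)[k])-o for p,k,o in obs])
    r=least_squares(f,[.59,-.19,-.05,-.12,.06,.055,1.7,1.7],loss='soft_l1',x_scale=[.01,.01,.02,.01,.01,.005,.1,.1])
    print(r.x.round(4)); 
    for (p,k,o),e in zip(obs,f(r.x).reshape(-1,2)): print('T' if p is top else 'S',k,e.round(1),end='; ')
    print(); return r.x,pts(r.x)
if __name__=='__main__':
    v,d=run(imaging.read_camera("top"),imaging.read_camera("side"))
    for k in d: print(k,d[k].round(4))
E
python3 fit.py
```

```text
[ 0.6014 -0.1979 -0.0405 -0.1265  0.0728  0.0507  1.665   1.7626]
T fl [-0.1  0.2]; T fr [ 0.1 -0. ]; T bl [-0.6  0.2]; T br [ 0.3 -0.2]; T pl [-0.   0.1]; T pr [ 0.2 -0.1]; T tl [-0.   0.5]; T tr [0.1 0.5]; T lt [0.3 0. ]; T rt [ 0.4 -0.9]; S fl [-0.5 -0.4]; S fr [-0.5 -0.8]; S br [ 0.9 -0.2]; S pr [0.3 0.4]; S pl [ 0.2 -0.2]; S tl [0.3 0.2]; S tr [ 0.7 -0.3]; S lt [-0.2 -0.3]; S rt [-1.7  0.3]; 
fl [ 0.478  -0.1208  0.008 ]
fr [ 0.4721 -0.2647  0.008 ]
bl [ 0.7827 -0.1332  0.008 ]
br [ 0.7769 -0.2771  0.008 ]
pl [ 0.594  -0.1356  0.0507]
pr [ 0.5889 -0.2594  0.0507]
tl [ 0.5307 -0.146   0.064 ]
tr [ 0.5267 -0.2439  0.064 ]
lt [ 0.5315 -0.1271  0.052 ]
rt [ 0.5267 -0.2689  0.052 ]
```

```bash
cat >> h.py <<'E'
O=np.array([.6014,-.1979]);A=-.0405;c,s=np.cos(A),np.sin(A)
W=lambda X,Y,Z:np.array([O[0]+c*X-s*Y,O[1]+s*X+c*Y,Z])
def inv(p): d=np.array(p[:2])-O; return np.array([c*d[0]+s*d[1],-s*d[0]+c*d[1]])
ORI=np.array([[c,s,0],[s,-c,0],[0,0,-1.]])
E
python3 - <<'E'
from h import *
env.gripper_to(0.0,20)
O2=ORI@np.diag([-1,-1,1])
qs=[env.ik(W(-.115,0,.15),o) for o in (ORI,O2)]; print(qs)
env.move_pose(W(-.115,0,.15),ORI)
env.line_to(W(-.115,0,.020),velocity=.15)
print(env.line_to(W(-.022,0,.020),velocity=.06,until_force=15), env.get_state()["contact_force"])
print(env.line_to(W(-.001,0,.020),velocity=.03,until_force=14))
st=env.get_state();print(inv(st["eef_pos"]),st["contact_force"],st["time_s"])
p=imaging.read_camera("top");save(p,"top2.png");q=imaging.read_camera("side")
a=cv2.resize(p["pixels"][60:210,310:410,::-1],None,fx=4,fy=4,interpolation=2);b=cv2.resize(imaging.read_camera("side")["pixels"][130:290,310:490,::-1],None,fx=2.2,fy=2.2,interpolation=2)
H=np.zeros((600,800,3),np.uint8);H[:,:400]=a;H[:b.shape[0],400:400+b.shape[1]]=b;cv2.imwrite('pics/c2.png',H)
E
```

```text
[array([-5.43528990e-01,  1.51162800e-01,  1.72662664e+00, -4.44089210e-16,
        1.26380322e+00,  1.06776734e+00]), array([-5.43528990e-01,  1.51162800e-01,  1.72662664e+00, -4.44089210e-16,
        1.26380322e+00, -2.07382532e+00])]
False [ 0.53468642  0.12586858 -0.77006441]
True
[-0.00960694  0.00033529] [-1.4791241  -0.80469514  0.58707639] 8.0917
```

View pics/c2.png

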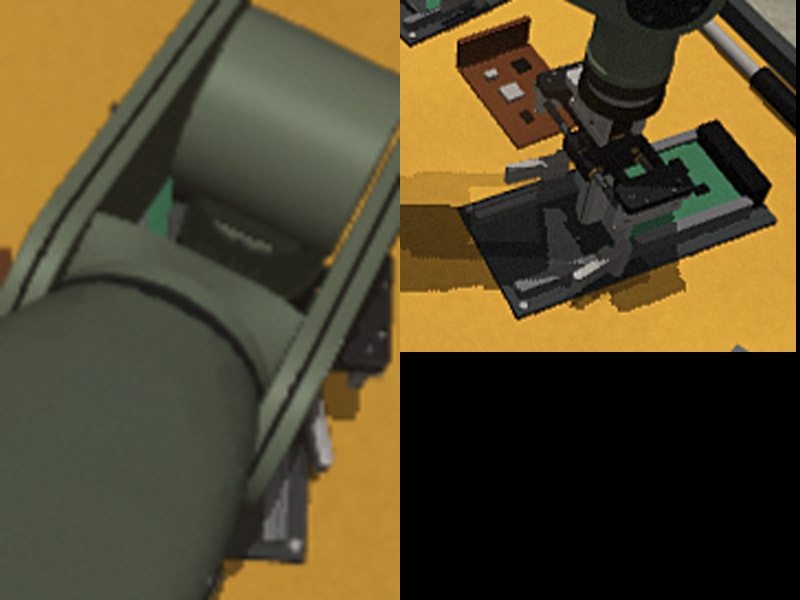

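The board slid home: the push stopped on 14 N with the plug reacting about 1.5 N. The side view shows the front of the plate clear and both levers still open. Now the left lever.

```bash
cat >> h.py <<'E'
def lever(sg,th0,r=.045,z=.034,end=-.03):
    def P(t,m=0):
        u=np.array([-np.sin(t),-np.cos(t)]);n=np.array([-np.cos(t),np.sin(t)])
        p=np.array([-.010,.062])+r*u+n*(.005+.008*abs(np.cos(t))+.0125*abs(np.sin(t))+m)
        return p[0],sg*p[1]
    x,y=P(th0,.016)
    env.line_to(W(x,y,.09),velocity=.25); env.line_to(W(x,y,z),velocity=.15)
    for t in list(np.arange(th0-.1,.1,-.2))+[end]:
        last=t==end
        hit=env.line_to(W(*P(t),z),velocity=.06 if not last else .03,until_force=15)
        f=env.get_state()["contact_force"]; print(round(t,2),hit,f.round(1),inv(env.get_state()["eef_pos"]).round(4))
        if hit: break
E
python3 - <<'E'
from h import *
env.line_to(W(-.05,0,.020),velocity=.1);env.line_to(W(-.09,0,.09),velocity=.2)
lever(1,1.665)
x,y=inv(env.get_state()["eef_pos"])
env.line_to(W(x-.03,y,.034),velocity=.15);env.line_to(W(x-.03,y,.09),velocity=.2)
print(env.get_state()["time_s"])
b=imaging.read_camera("side")["pixels"][130:290,310:490,::-1];cv2.imwrite('pics/c3.png',cv2.resize(b,None,fx=3.5,fy=3.5,interpolation=2))
E
```

```text
1.56 False [ 0.2  0.4 -0.1] [-0.0551  0.0786]
1.36 False [0.  0.3 0.3] [-0.0582  0.0709]
1.16 False [-0.1  0.8  0.1] [-0.0594  0.0617]
0.97 False [ 0.2  0.7 -0.5] [-0.0584  0.0518]
0.77 False [-0.5  0.1 -0.8] [-0.0551  0.0423]
0.57 False [ 0.3  0.9 -0.6] [-0.0494  0.0331]
0.37 False [-0.2  0.6 -0.5] [-0.0412  0.0251]
0.17 False [-2.5  2.7  0.1] [-0.0325  0.0205]
-0.03 False [-8.   5.7  4.5] [-0.0252  0.0185]
14.4833
```

View pics/c3.png

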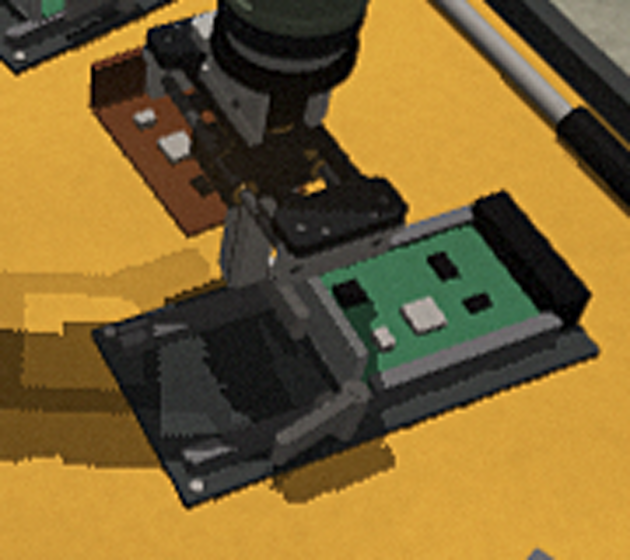

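The left lever now lies across the panel and the right one is still open. Next the right lever.

Run:
```python
from h import *
lever(-1,1.763)
x,y=inv(env.get_state()["eef_pos"])
env.line_to(W(x-.03,y,.034),velocity=.15)
# firm press on both levers near the tips
for Y in (.022,-.022):
    env.line_to(W(-.055,Y,.034),velocity=.2)
    h=env.line_to(W(-.018,Y,.034),velocity=.04,until_force=20)
    print(h,inv(env.get_state()["eef_pos"]).round(4),env.get_state()["contact_force"].round(1))
    env.line_to(W(-.055,Y,.034),velocity=.2)
env.line_to(W(-.075,-.02,.15),velocity=.25)
q=env.get_state()["qpos"].copy(); q=np.array(q); q[0]+=.9; env.movej(q)
print(env.get_state()["time_s"])
a=imaging.read_camera("top")["pixels"][60:210,310:410,::-1];b=imaging.read_camera("side")["pixels"][170:290,330:490,::-1]
H=np.zeros((600,800,3),np.uint8);a=cv2.resize(a,None,fx=4,fy=4,interpolation=2);b=cv2.resize(b,None,fx=2.5,fy=2.5,interpolation=2)
H[:,:400]=a;H[:b.shape[0],400:400+b.shape[1]]=b;cv2.imwrite('pics/c4.png',H)
```

```text
1.66 False [ 0.8 -0.2 -0.1] [-0.0532 -0.0838]
1.46 False [0.6 0.1 0.3] [-0.057 -0.075]
1.26 False [ 0.2 -1.   0.4] [-0.0591 -0.0662]
1.06 False [ 0.2 -0.6  0.7] [-0.0594 -0.0564]
0.86 False [-0.3 -0.3 -0. ] [-0.0573 -0.0466]
0.66 False [-0.9 -0.8 -0.2] [-0.0526 -0.0373]
0.46 False [-0.2 -0.2  0.4] [-0.0457 -0.0288]
0.26 False [-0.3 -0.1  0.4] [-0.0366 -0.0221]
-0.03 False [-10.7  -4.5   5.1] [-0.0252 -0.0181]
True [-0.0255  0.0219] [-0.4  0.2  0.3]
True [-0.0259 -0.0216] [ 0.3  0.4 -0.6]
24.8583
```

View pics/c4.png

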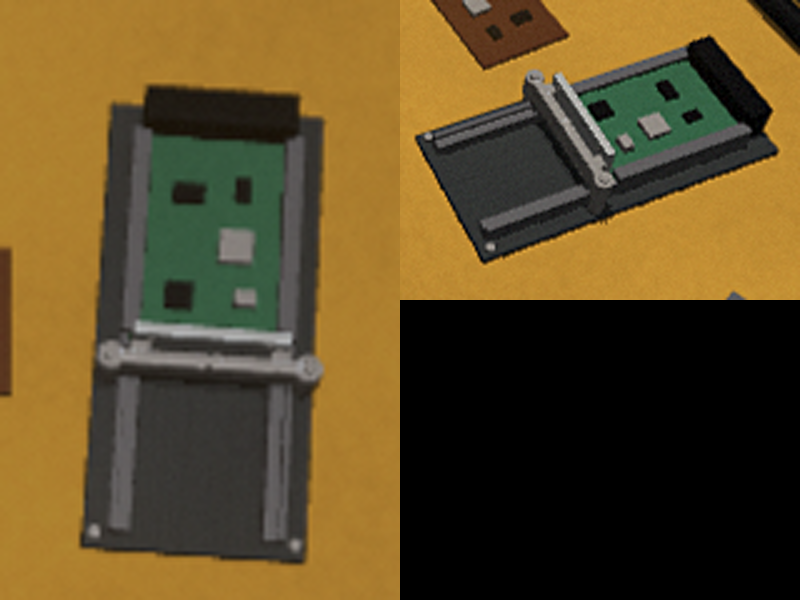

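Both levers lie straight and in line across the panel, at crop row ~360. They met a firm stop at the same depth (−25.5 and −25.9 mm). The panel bears on their pads, the board is up to the plug, and the arm is clear.

```bash
python3 -c "
from h import *
print(job.job_done())"
```

```text
the job is handed in; nothing more can be done
None
```

The wide board is home against its plug with both levers fully shut across its panel, the arm is clear of everything, and I handed the job in at about 25 s of the 51 s allowed; no verdict was returned.

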